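# Gauge a test plate by pinching and press it into the sprung holder

## Robot

A 6-joint arm with a two-finger parallel gripper is mounted at the origin on a cart in front of the work surface, level with it; the furniture and walls round the work are solid. World frame = base frame: x ahead of the robot, y to its left, z up, the work surface at z = 0. Lengths are in m, angles in rad, forces in N, time in s.
With the tool pointing down it reaches from about 0.3 to 0.875 m from the base axis. Payload 6.4 kg.
Tool frame: the origin (TCP) lies midway between the tips of the shut fingers; the grasp point (between the pads) lies 19 mm behind it (grasp_offset is the distance from the TCP to the grasp point, in m); z points along the fingers, y is the line along which they close (so a half turn about z gives the same grasp; the last joint's range is limited). The gripper opens to 85 mm and grips with 20 to 120 N. Pads are 22 mm wide; open, the fingers measure 114 mm over their backs; the gripper's body (76 mm by 85 mm) begins 54 mm behind the grasp point. The pads swing forward as they close: fully open they stand 13 mm farther back than shut.
Start: joints at [0.977, 0.181, 1.607, -0, 1.354, -0.206], TCP at [0.217, 0.532, 0.231] pointing down, gripper open.
Joint ranges: [-2.99, 2.99], [-0.89, 2.07], [0.3, 2.58], [-1.14, 4.28], [0, 2.63], [-3.12, 3.12]. Speed limits (rad/s): [2.57, 2.57, 3.01, 3.14, 3.14, 3.14].

## Interface

Orientations are given as a unit quaternion [w, x, y, z].
In Python, from bench import * gives the robot as it stands. The module is installed in compiled form; this text tells all that it offers.
- The arm moves only by the tool servo_tool, never from a script. Its argument "commands" is text: rows parted by semicolons, each of 7 numbers parted by spaces: the turn, a rotation vector about the tool's x, y, z in rad, then the shift along the tool's x, y, z in mm, then the opening, from 0 (shut) to 1 (fully open). In form: wx wy wz dx dy dz claw; .... A call has 1 to 5 rows; each row shifts and turns the commanded pose from where the row before left it, along the tool's axes as they then stand; what a row does not reach is not made up. A row lasts 1/8 s, in which the tool goes at most 62.5 mm and 10.7 degrees, less where a joint would pass 70% of its speed; a pose out of reach is approached as far as the arm can. A call with a gripper value outside its range is refused whole. The fingers move at their own pace and stop on an object; the grip force is fixed at half the most. Time passes only in rows, so rows that do not move let the fingers close. It gives the time, the measured TCP pose, the force, the opening and the grip force at its end, in the units of the state.
- get_obs(): the state, without advancing time (a new reading comes with each control period).
- camera(name): name is "scene" or "top"; returns the picture (420x560x3 uint8, blue, green, red); there is no depth.
- calibration(name): a dict with "fx", "fy", "cx", "cy" (pixels), "R" (3x3) and "t" (3): a world point X has camera coordinates R X + t. Camera axes: x right, y down, z forward; pixel columns grow to the right and rows downward; lengths in m; the calibration is good to about 2 mm. A picture is of the moment at which its call begins. calibration takes no time and is no camera call.
- hand_in(): hands the job in; it is judged then, once.
The state is a dict: "time_s": time; "q": joint angles; "dq": joint speeds; "joint_efforts": joint torques, N m; "eef_pos": TCP position; "eef_rot": TCP orientation; "wrist_force": force on the tool from outside, world axes, zero at the start; "torque": the same for the moment, N m; "opening": opening from 0.0 (shut) to 1.0 (fully open); "grasp_force": force on a finger pad.
Only numpy, scipy, OpenCV 4.12 (cv2) and the standard library are available. Lean on these libraries where they do the work, as an engineer would, in place of code of your own. Each camera call takes 0.05 s, during which the arm holds its last target. There are 200 camera calls.

## Task

Three metal test plates, alike but for their thickness, stand in the white rack. Find the one that is 11 mm thick (too little to tell by eye, but a pinch between the fingers shows it) and press it upright, gently but fully home, into the grey spring-jawed holder, where it stays when you let go. Do not knock the dropper bottle, the small beaker or the stopper about.

Things in the scene. Friction and masses are not known exactly. Their poses are not given: they have to be found in the camera images.
- rack: White plastic bar fixed to the worktop, 50 (x) x 210 (y) x 24 (z) mm, with three equal slots in a row along its y, 65 mm apart. Origin: centre of its underside. In each slot stands one aluminium test plate, 9, 11 or 13 mm thick (along x); which stands where changes from start to start and is not told.
- rack_hole0 (a point): Centre of the mouth of the slot at the rack's +y end, on the rack's top face; x across the slot, y along it, z up. Each plate is an upright slab 44 mm wide (along y) and 65 mm tall above the rack's top, about 0.1 kg, with a tongue 6 mm thick, 44 mm wide and 12 mm deep in the slot, in the middle of its thickness (1.5 mm of free play).
- rack_hole1 (a point): The same for the middle slot.
- rack_hole2 (a point): The same for the slot at -y.
- holder: Grey sprung plate holder fixed to the worktop, base 84 (x) x 74 (y) x 10 mm, 56 mm high. Slot along y, 50 mm between end stops, 8 mm wide at rest (faces at x = +4 mm, the fixed steel cheek, and -4 mm, the spring jaw), flaring to 18 mm over its top 14 mm: a plate's tongue enters freely, its slab must wedge the jaw aside. Origin: middle of the slot, on the worktop.
- holder_slot (a point): Middle of the slot's mouth at the height of the cheeks' tops, 56 mm above the worktop; x across the slot, towards the fixed cheek, y along it, z up. An 11 mm plate that is home stands with its middle plane 1.5 mm to the -x side of this point, its top edge 33 to 45 mm above it, as the seat's stop happens to be set.
- holder_jaw (a joint): Spring jaw, in m: 0 at rest, grows as it is pushed away from the fixed cheek (to -x), at most 0.004; pushes with 6.6 N at 0, 7.5 N at 3 mm. A seated plate holds it at its own thickness less 8 mm: 0.003 for the 11 mm plate, 0.001 for the 9 mm one; the 13 mm one does not go in.
- holder_seat (a joint): Sprung black seat, 6 x 40 mm, in the slot's bottom, in m: 0 raised, 0.008 down on its stop (plate home). Its spring gives 2 to 3 N; it comes up again unless a plate held by the jaw keeps it down. Driving a plate home takes some 12 to 22 N in all. The seat's height is adjustable: raised, its top is 20 to 32 mm above the worktop, and it must be felt for.
- holder_overload (a joint): Overload spring under the seat's stop, in m: 0 normally; the stop gives way downwards (value grows, at most 0.006) when the seat is pressed with more than about 28 N, and comes back when let go. It must not be driven down by more than 0.0015.
- dropper_bottle: Small amber dropper bottle with a black rubber bulb, 28 mm across, 84 mm high, loose, a bystander. Origin: centre of its underside.
- beaker_100: Small glass beaker, 57 mm across, 74 mm high, loose, a bystander to the left of the rack. Origin: centre of its underside.
- stopper: Rubber stopper, 29 mm across, 25 mm high, loose, a bystander standing between rack and holder. Origin: centre of its underside.
Mind the look-alikes: they are no part of the job. Leave any brown or red look-alike of the holder alone.

How it is judged:
By the outcome, as a careful person would: the job done as asked, in the order asked, and still so for the second after the job is handed in, with the robot touching nothing.
It also fails if it takes over 61 s, if anything falls off the work surface, if the arm or the gripper's body presses on something with over 40 N, if the wrist force passes 120 N, or if a joint passes its speed limit or range.

## Working session

There is one attempt and no reset: what is moved stays moved. The work goes in short steps, Python scripts to look and compute and a tool call to move; the robot and the scene stay as the last step left them, time stands still between calls to the robot, and variables do not carry over. Pictures are saved under pics/ and viewed, at most 10 in all, crops included, and the job is handed in when it is done.

Besides the shell and the picture viewer there is one more tool, called after "Call:" by a JSON object that holds its "fn" and its "kwargs", one argument or row to a line. servo_tool: Moves the arm, as the interface text tells. Its arguments: {"type":"object","properties":{"commands":{"type":"string"}},"required":["commands"]}

```bash
mkdir -p pics
python3 - <<'E'
from bench import *
import cv2,numpy as np
for n in("scene","top"):
    cv2.imwrite(f"pics/{n}0.png",camera(n)); c=calibration(n); print(n,c["fx"],c["cx"],c["cy"],np.round(c["R"],3).tolist(),np.round(c["t"],3))
o=get_obs(); print({k:np.round(v,3).tolist() for k,v in o.items()})
E
```

```text
scene 381.7938049113453 277.58464979699585 208.88486212838117 [[0.743, -0.67, 0.004], [-0.469, -0.524, -0.711], [0.478, 0.527, -0.703]] [-0.326  0.308  0.755]
top 504.09117662318766 277.76839386354663 216.0739486626374 [[0.026, -1.0, -0.017], [-0.995, -0.024, -0.092], [0.092, 0.019, -0.996]] [0.054 0.513 1.449]
{'time_s': 0.1, 'q': [0.977, 0.181, 1.608, -0.0, 1.354, -0.206], 'dq': [-0.0, -0.003, -0.003, -0.0, -0.0, -0.003], 'joint_efforts': [0.0, -44.587, -35.224, -0.0, 0.004, -0.0], 'eef_pos': [0.217, 0.532, 0.23], 'eef_rot': [-0.0, 0.193, 0.981, -0.001], 'wrist_force': [-0.702, -0.362, -0.765], 'torque': [-0.004, 0.04, -0.014], 'grasp_force': 0.0, 'opening': 1.0}
```

View pics/scene0.png

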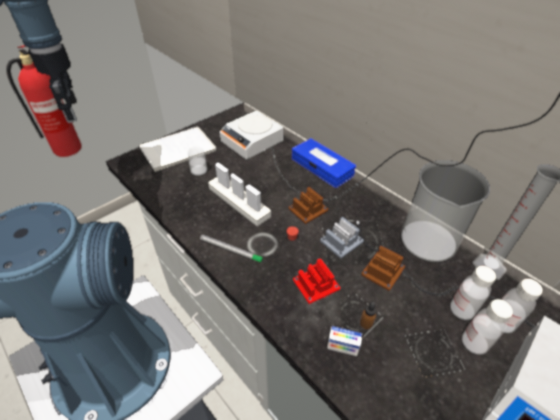

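View pics/top0.png

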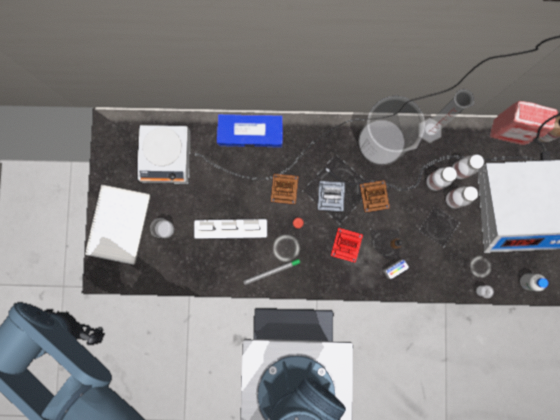

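The scene has four holder look-alikes in the top view: brown at (285,189) and (375,196), red at (347,244), and grey at (331,196). The grey one fits the description. The rack is at (230,229), the stopper at (298,223), the beaker at (163,228), and the dropper near (393,246). I'll enlarge the grey holder and the rack to confirm.

Run:
```python
import cv2,numpy as np
t=cv2.imread("pics/top0.png");s=cv2.imread("pics/scene0.png")
R=lambda im,x,y,w,h:cv2.resize(im[y:y+h,x:x+w],(400,300),interpolation=cv2.INTER_CUBIC)
a=np.vstack([np.hstack([R(t,190,198,80,60),R(t,311,176,40,30)]),np.hstack([R(s,200,155,80,60),R(s,312,207,64,48)])])
cv2.imwrite("pics/crop.png",a)
```

```text
(no output)
```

View pics/crop.png

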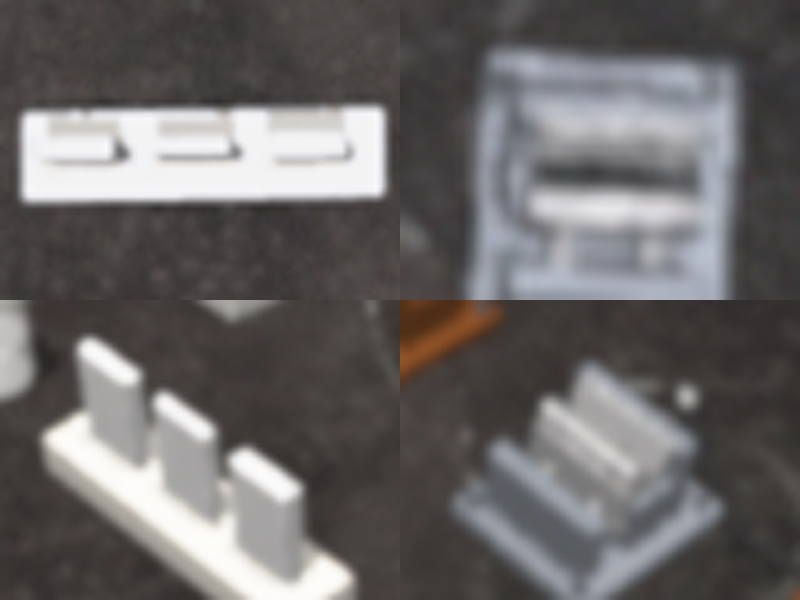

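The top crop shows the grey holder with its slot running along image-x at about (332.5,193). The jaw, with two spring posts, is on the lower side (world −x), so the fixed cheek is at +x. The rack's top corners are near (194.4,219.6), (267.2,219.4), (267.4,236.8) and (194.4,238.4). All three plates are standing.

```bash
cat > h.py <<'E'
from bench import *
import cv2,numpy as np
def ray(n,u,v,z):
    c=calibration(n);R=np.array(c["R"]);t=np.array(c["t"])
    d=R.T@np.array([(u-c["cx"])/c["fx"],(v-c["cy"])/c["fy"],1]);o=-R.T@t
    return np.round(o+d*(z-o[2])/d[2],4)
def proj(n,X):
    c=calibration(n);p=np.array(c["R"])@X+c["t"];return np.round([c["fx"]*p[0]/p[2]+c["cx"],c["fy"]*p[1]/p[2]+c["cy"]],1)
E
python3 - <<'E'
from h import *
T=lambda u,v,z:print("top",(u,v),ray("top",u,v,z)); S=lambda u,v,z:print("sc",(u,v),ray("scene",u,v,z))
print("rack")
for p in[(194.4,219.6),(267.2,219.4),(267.4,236.8),(194.4,238.4)]:T(*p,.024)
S(200+42/5,155+140/5,.024);S(200+355/5,155+275/5,.024) # left, right top corners
print("plate tops, z=.089 (top cam: ridge centre est)")
for u,v in[(83,128),(195,127),(307,122)]:T(190+u/5,198+v/5,.089)
for u,v in[(110,361),(186,417),(265,474)]:S(200+u/5,155+(v-300)/5,.089)
print("holder base z=.01")
for p in[(319.7,181),(345.2,182)]:T(*p,.01)
for p in[(320.8,239.8),(363.2,239.8),(341.6,253.4)]:S(*p,.01)
print("fixed top, jaw top z=.056")
for p in[(342.4,216.9),(359.5,229.4),(335.2,223.3),(349.6,235)]:S(*p,.056)
T(311+21,176+12.5,.056);T(311+21,176+20.5,.056);T(311+21.5,176+17,.04)
print("stopper",ray("top",298,222.5,.02),"dropper",ray("top",394,244,.07),"red",ray("top",347,240,.03),"brownL",ray("top",285,187,.03))
E
```

```text
rack
top (194.4, 219.6) [0.4951 0.3111 0.024 ]
top (267.2, 219.4) [0.5009 0.0978 0.024 ]
top (267.4, 236.8) [0.45   0.0958 0.024 ]
top (194.4, 238.4) [0.4401 0.3088 0.024 ]
sc (208.4, 183.0) [0.442  0.3037 0.024 ]
sc (271.0, 210.0) [0.504  0.0989 0.024 ]
plate tops, z=.089 (top cam: ridge centre est)
top (206.6, 223.6) [0.4795 0.2643 0.089 ]
top (229.0, 223.4) [0.4816 0.2016 0.089 ]
top (251.4, 222.4) [0.4859 0.139  0.089 ]
sc (222.0, 167.2) [0.4712 0.2662 0.089 ]
sc (237.2, 178.4) [0.4731 0.2001 0.089 ]
sc (253.0, 189.8) [0.4756 0.1364 0.089 ]
holder base z=.01
top (319.7, 181) [ 0.6201 -0.0543  0.01  ]
top (345.2, 182) [ 0.6188 -0.1298  0.01  ]
sc (320.8, 239.8) [ 0.5367 -0.0563  0.01  ]
sc (363.2, 239.8) [ 0.6174 -0.1286  0.01  ]
sc (341.6, 253.4) [ 0.5428 -0.1211  0.01  ]
fixed top, jaw top z=.056
sc (342.4, 216.9) [ 0.6016 -0.065   0.056 ]
sc (359.5, 229.4) [ 0.6004 -0.1214  0.056 ]
sc (335.2, 223.3) [ 0.5713 -0.0677  0.056 ]
sc (349.6, 235) [ 0.5682 -0.1171  0.056 ]
top (332, 188.5) [ 0.5916 -0.087   0.056 ]
top (332, 196.5) [ 0.5684 -0.0874  0.056 ]
top (332.5, 193) [ 0.5808 -0.0901  0.04  ]
stopper [0.4943 0.0075 0.02  ] dropper [ 0.4363 -0.2619  0.07  ] red [ 0.4462 -0.1349  0.03  ] brownL [0.5967 0.048  0.03  ]
```

```bash
cat >> h.py <<'E'
from scipy.spatial.transform import Rotation as Ro
def rot():
    o=get_obs();w,x,y,z=o["eef_rot"];return np.array(o["eef_pos"]),Ro.from_quat([x,y,z,w]).as_matrix()
def plan(target,yaw,n):
    p,R=rot(); psi=np.arctan2(R[1,1],R[0,1]); w=(psi-yaw)/n; d=(np.array(target)-p)/n*1000
    print("now",np.round(p*1000,1),"yaw",round(psi,4),"tilt",np.round(R[:2,2],3))
    for i in range(n):
        a=psi-i*w; print(f"0 0 {w:.3f} {d@[-np.sin(a),np.cos(a),0]:.1f} {d@[np.cos(a),np.sin(a),0]:.1f} {-d[2]:.1f}")
def state():
    o=get_obs();print(round(o["time_s"],2),*[np.round(o[k],4) for k in("eef_pos","wrist_force","opening","grasp_force")])
E
python3 -c "
from h import *
plan([.473,.201,.17],.035,9)"
```

```text
now [217.1 531.9 230.5] yaw 1.183 tilt [-0.001 -0.001]
0 0 0.128 -40.2 -23.3 6.7
0 0 0.128 -42.9 -18.0 6.7
0 0 0.128 -44.8 -12.4 6.7
0 0 0.128 -46.0 -6.6 6.7
0 0 0.128 -46.5 -0.7 6.7
0 0 0.128 -46.2 5.2 6.7
0 0 0.128 -45.1 11.1 6.7
0 0 0.128 -43.4 16.7 6.7
0 0 0.128 -40.9 22.1 6.7
```

Call:
{"fn": "servo_tool", "kwargs": {
  "commands": "0 0 0.128 -40 -23 6.7 1; 0 0 0.128 -43 -18 6.7 1; 0 0 0.128 -45 -12 6.7 1; 0 0 0.128 -46 -7 6.7 1; 0 0 0.128 -46.5 -1 6.7 1"
}}

```text
time_s: 0.72
eef_pos: [0.3598, 0.3469, 0.1973]
eef_rot: [-0.0, 0.493, 0.87, -0.0]
wrist_force: [0.2, 0.3, 0.4]
opening: 0.999
grasp_force: 0.0
```

Call:
{"fn": "servo_tool", "kwargs": {
  "commands": "0 0 0.128 -46 5 6.7 1; 0 0 0.128 -45 11 6.7 1; 0 0 0.128 -43.5 17 6.7 1; 0 0 0.128 -41 22 6.7 1; 0 0 0 0 0 0 1"
}}

```text
time_s: 1.35
eef_pos: [0.4735, 0.1984, 0.1702]
eef_rot: [-0.0, 0.698, 0.716, -0.001]
wrist_force: [0.3, 0.2, -0.3]
opening: 0.995
grasp_force: 0.0
```

```bash
python3 -c "
from h import *
state();plan([.473,.201,.062],.035,3)"
```

```text
1.35 [0.4735 0.1984 0.1702] [ 0.3345  0.2488 -0.3323] 0.9951 0.0
now [473.5 198.4 170.2] yaw 0.0261 tilt [-0.001 -0.001]
0 0 -0.003 0.9 -0.1 36.1
0 0 -0.003 0.9 -0.1 36.1
0 0 -0.003 0.9 -0.1 36.1
```

Call:
{"fn": "servo_tool", "kwargs": {
  "commands": "0 0 -0.009 2.5 0 36 1; 0 0 0 0 0 36 1; 0 0 0 0 0 36 1; 0 0 0 0 0 0 0.3; 0 0 0 0 0 0 0.3"
}}

```text
time_s: 1.98
eef_pos: [0.4727, 0.204, 0.0641]
eef_rot: [0.0, 0.692, 0.722, 0.0]
wrist_force: [-0.2, 0.0, 1.0]
opening: 0.607
grasp_force: 0.0
```

Call:
{"fn": "servo_tool", "kwargs": {
  "commands": "0 0 0 0 0 0 0.3; 0 0 0 0 0 0 0; 0 0 0 0 0 0 0; 0 0 0 0 0 0 0; 0 0 0 0 0 0 0"
}}

```text
time_s: 2.6
eef_pos: [0.4731, 0.2036, 0.0643]
eef_rot: [0.0, 0.693, 0.721, 0.001]
wrist_force: [-0.7, 0.0, 6.7]
opening: 0.094
grasp_force: 59.6
```

```bash
python3 -c "
from h import *
state();cv2.imwrite('pics/g1.png',cv2.resize(camera('scene')[120:240,160:320],(800,600),interpolation=2));state()"
```

```text
2.6 [0.4731 0.2036 0.0643] [-0.6526  0.042   6.7091] 0.0937 59.5663
2.65 [0.4731 0.2036 0.0643] [-0.7743  0.4971  7.003 ] 0.089 59.5665
```

View pics/g1.png

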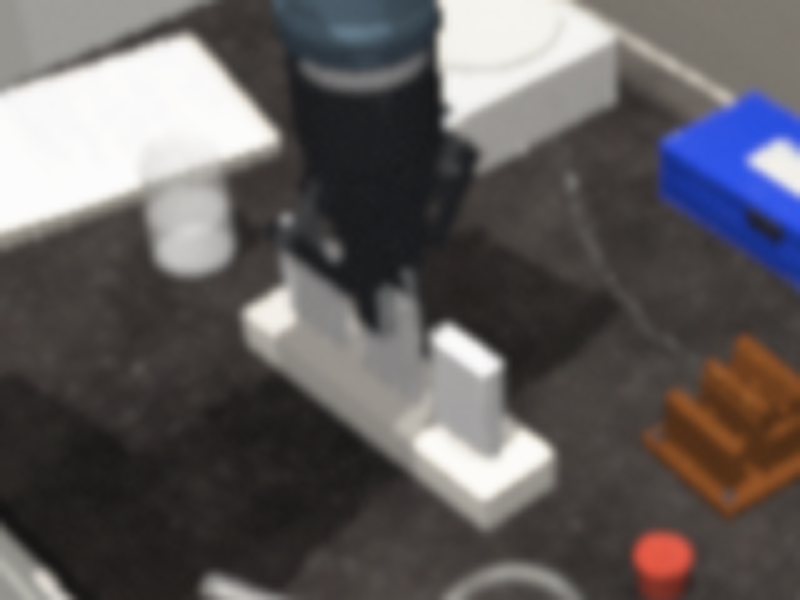

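The fingers are pinched on the middle plate with the neighbours still standing, and the reading is about 0.09. I'll open and pinch the −y plate to compare.

Call:
{"fn": "servo_tool", "kwargs": {
  "commands": "0 0 0 0 0 0 0.6; 0 0 0 0 0 0 0.6; 0 0 0 0 0 0 0.6; 0 0 0 -33 0 0 0.6; 0 0 0 -33 0 0 0.6"
}}

```text
time_s: 3.28
eef_pos: [0.4748, 0.1369, 0.0629]
eef_rot: [-0.0, 0.692, 0.722, -0.0]
wrist_force: [-0.2, -1.0, 0.2]
opening: 0.601
grasp_force: 0.0
```

Call:
{"fn": "servo_tool", "kwargs": {
  "commands": "0 0 0 0 0 0 0.3; 0 0 0 0 0 0 0.1; 0 0 0 0 0 0 0; 0 0 0 0 0 0 0; 0 0 0 0 0 0 0"
}}

```text
time_s: 3.9
eef_pos: [0.475, 0.1379, 0.0631]
eef_rot: [0.0, 0.693, 0.721, 0.0]
wrist_force: [-0.8, 1.5, 2.3]
opening: 0.141
grasp_force: 58.9
```

```bash
python3 -c "
from h import *
state()
for i in range(5): camera('top');state()"
```

```text
3.9 [0.475  0.1379 0.0631] [-0.8381  1.5381  2.2917] 0.1408 58.9056
3.95 [0.475  0.1379 0.0631] [-0.4489  0.4518  1.9708] 0.1426 58.9083
4.0 [0.4751 0.1379 0.0631] [-0.1552  1.7897  2.6875] 0.1362 58.912
4.05 [0.475  0.1379 0.0631] [-1.2493  2.0396  2.0286] 0.1383 58.916
4.1 [0.475  0.1379 0.0631] [-0.8576  2.5395  2.9528] 0.1379 58.9197
4.15 [0.475  0.1378 0.0631] [-0.1886  2.9569  3.4016] 0.14 58.9244
```

The −y plate reads 0.139 against 0.091 for the middle, about 4 mm apart, so those are the 13 mm and 9 mm plates. The +y plate should therefore be the 11 mm one, and I expect about 0.115.

Call:
{"fn": "servo_tool", "kwargs": {
  "commands": "0 0 0 0 0 0 0.6; 0 0 0 0 0 0 0.6; 0 0 0 0 0 0 0.6; 0 0 0 43 0 1 0.6; 0 0 0 43 0 1 0.6"
}}

```text
time_s: 4.78
eef_pos: [0.4718, 0.2238, 0.061]
eef_rot: [0.0, 0.693, 0.72, 0.0]
wrist_force: [0.6, 0.2, -0.3]
opening: 0.603
grasp_force: 0.0
```

Call:
{"fn": "servo_tool", "kwargs": {
  "commands": "0 0 0 42 0 0 0.6; 0 0 0 0 0 0 0.3; 0 0 0 0 0 0 0.1; 0 0 0 0 0 0 0; 0 0 0 0 0 0 0"
}}

```text
time_s: 5.4
eef_pos: [0.4699, 0.2643, 0.0609]
eef_rot: [-0.0, 0.693, 0.721, -0.0]
wrist_force: [0.3, -1.2, -1.1]
opening: 0.115
grasp_force: 58.9
```

Call:
{"fn": "servo_tool", "kwargs": {
  "commands": "0 0 0 0 0 0 0; 0 0 0 0 0 0 0"
}}

```text
time_s: 5.65
eef_pos: [0.4698, 0.265, 0.0609]
eef_rot: [-0.0, 0.693, 0.721, -0.0]
wrist_force: [-0.1, -0.8, -1.2]
opening: 0.118
grasp_force: 58.9
```

```bash
python3 -c "
from h import *
for i in range(4): camera('top');state()
plan([.4712,.2662,.061],.03,1)"
```

```text
5.7 [0.4698 0.2651 0.0609] [ 0.4758 -0.3342 -1.1552] 0.121 58.8854
5.75 [0.4698 0.2652 0.0609] [-0.2856 -0.5676 -0.4983] 0.1151 58.8824
5.8 [0.4698 0.2652 0.0609] [ 0.2685  0.1839 -0.2333] 0.1225 58.8818
5.85 [0.4698 0.2653 0.0609] [ 0.3945 -0.2921 -0.5853] 0.1229 58.8807
now [469.8 265.3  60.9] yaw 0.04 tilt [-0. -0.]
0 0 0.010 0.9 1.5 -0.1
```

It reads 0.12, so this is the 11 mm plate. Now I'll lift it.

Call:
{"fn": "servo_tool", "kwargs": {
  "commands": "0 0 0 0 0 -10 0; 0 0 0 0 0 -15 0; 0 0 0 0 0 -25 0; 0 0 0 0 0 -25 0; 0 0 0 0 0 -25 0"
}}

```text
time_s: 6.48
eef_pos: [0.4701, 0.2654, 0.1632]
eef_rot: [0.0, 0.693, 0.721, 0.001]
wrist_force: [0.3, 0.2, -0.8]
opening: 0.119
grasp_force: 58.8
```

```bash
python3 -c "
from h import *
state();plan([.5765,-.091,.16],-.02,9)"
```

```text
6.47 [0.4701 0.2654 0.1632] [ 0.2929  0.2304 -0.7573] 0.1186 58.8114
now [470.1 265.4 163.2] yaw 0.0401 tilt [0.001 0.   ]
0 0 0.007 -40.0 10.2 0.4
0 0 0.007 -40.0 10.5 0.4
0 0 0.007 -39.9 10.8 0.4
0 0 0.007 -39.8 11.0 0.4
0 0 0.007 -39.8 11.3 0.4
0 0 0.007 -39.7 11.6 0.4
0 0 0.007 -39.6 11.8 0.4
0 0 0.007 -39.5 12.1 0.4
0 0 0.007 -39.4 12.4 0.4
```

Call:
{"fn": "servo_tool", "kwargs": {
  "commands": "0 0 0.007 -40 10 0.4 0; 0 0 0.007 -40 10.5 0.4 0; 0 0 0.007 -40 11 0.4 0; 0 0 0.007 -40 11 0.4 0; 0 0 0.007 -40 11 0.4 0"
}}

```text
time_s: 7.1
eef_pos: [0.5291, 0.0655, 0.1605]
eef_rot: [0.001, 0.705, 0.709, 0.001]
wrist_force: [-0.1, -0.6, -1.1]
opening: 0.115
grasp_force: 58.9
```

Call:
{"fn": "servo_tool", "kwargs": {
  "commands": "0 0 0.007 -40 12 0.4 0; 0 0 0.007 -40 12 0.4 0; 0 0 0.007 -39 12 0.4 0; 0 0 0.007 -39 12 0.4 0; 0 0 0 0 0 0 0"
}}

```text
time_s: 7.72
eef_pos: [0.5766, -0.0944, 0.1588]
eef_rot: [0.001, 0.716, 0.698, 0.0]
wrist_force: [-0.3, 0.2, -1.3]
opening: 0.118
grasp_force: 58.8
```

```bash
python3 -c "
from h import *
state()
s=camera('scene');t=camera('top')
p,R=rot();print(p)
R_=lambda im,x,y,w,h:cv2.resize(im[y:y+h,x:x+w],(400,600),interpolation=2)
cv2.imwrite('pics/h1.png',np.hstack([R_(s,300,160,80,120),cv2.resize(t[155:235,311:364],(400,600),interpolation=2)]))
for dy in(-.022,.022):print(proj('scene',p+[-.0055,dy,-.037]),proj('scene',p+[-.003,dy,-.049]))"
```

```text
7.72 [ 0.5766 -0.0944  0.1588] [-0.3068  0.2342 -1.2706] 0.1176 58.8368
[ 0.57562529 -0.09155361  0.15813364]
[352.8 215. ] [352.8 218.1]
[338.5 205.2] [338.6 208.3]
```

View pics/h1.png

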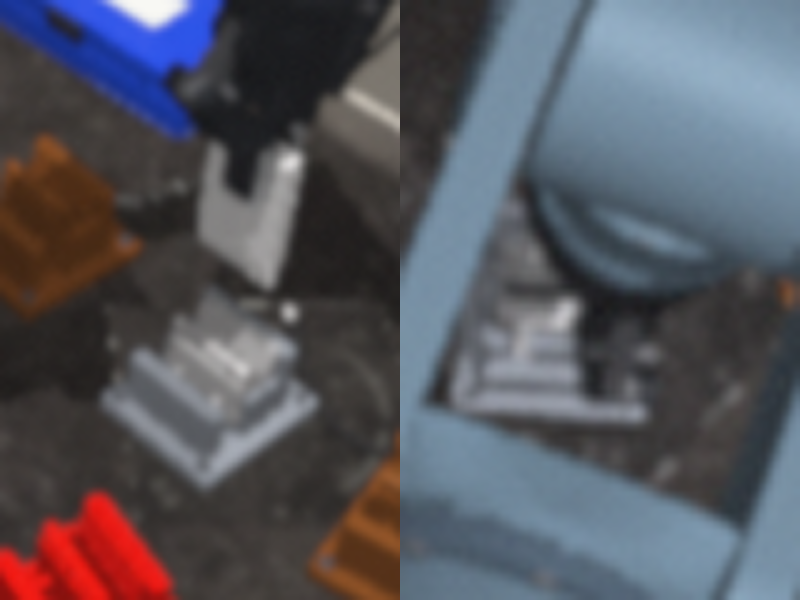

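The plate hangs upright over the grey holder; in the scene view its bottom runs from about (339.4,208) to (355,218). I'll lower it to the mouth and look closer.

Call:
{"fn": "servo_tool", "kwargs": {
  "commands": "0 0 0 0 0 18 0; 0 0 0 0 0 18 0; 0 0 0 0 0 12 0; 0 0 0 0 0 0 0; 0 0 0 0 0 0 0"
}}

```text
time_s: 8.45
eef_pos: [0.5759, -0.0915, 0.1096]
eef_rot: [0.0, 0.715, 0.699, 0.0]
wrist_force: [-0.2, -0.5, -0.7]
opening: 0.114
grasp_force: 58.9
```

```bash
python3 -c "
from h import *
s=camera('scene');state()
cv2.imwrite('pics/h2.png',cv2.resize(s[190:262,305:377],(600,600),interpolation=2))
plan([.5755,-.092,.1],-.02,1)"
```

```text
8.5 [ 0.5761 -0.0916  0.1099] [ 1.0415 -0.7826 -1.3072] 0.1139 58.8515
now [576.1 -91.6 109.9] yaw -0.0229 tilt [ 0.001 -0.   ]
0 0 -0.003 -0.4 -0.6 9.9
```

View pics/h2.png

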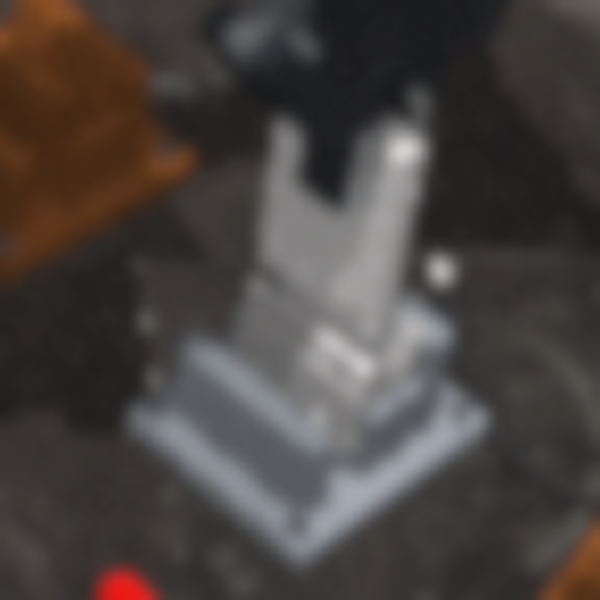

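The plate sits in line with the slot mouth: its left edge is at crop (258,280) and right edge at (385,335), over the jaw's ends. I'll go down by feel.

Call:
{"fn": "servo_tool", "kwargs": {
  "commands": "0 0 0 0 0 5 0; 0 0 0 0 0 5 0; 0 0 0 0 0 3 0; 0 0 0 0 0 2 0; 0 0 0 0 0 0 0"
}}

```text
time_s: 9.12
eef_pos: [0.5777, -0.092, 0.0956]
eef_rot: [0.002, 0.715, 0.699, 0.001]
wrist_force: [6.0, 0.1, 2.3]
opening: 0.115
grasp_force: 59.2
```

Call:
{"fn": "servo_tool", "kwargs": {
  "commands": "0 0 0 0 0 2 0; 0 0 0 0 0 2 0; 0 0 0 0 0 2 0; 0 0 0 0 0 0 0"
}}

```text
time_s: 9.62
eef_pos: [0.5786, -0.0923, 0.0904]
eef_rot: [0.003, 0.715, 0.699, 0.002]
wrist_force: [6.9, -0.9, 4.9]
opening: 0.12
grasp_force: 59.7
```

The jaw is pushing the tongue to +x with 7 N, so I'll shift the command about 2.5 mm to +x.

Call:
{"fn": "servo_tool", "kwargs": {
  "commands": "0 0 0 0 1.5 0 0; 0 0 0 0 1 0 0; 0 0 0 0 0 0 0"
}}

```text
time_s: 10.0
eef_pos: [0.5798, -0.0922, 0.0893]
eef_rot: [0.002, 0.715, 0.699, 0.001]
wrist_force: [4.9, -0.8, 2.1]
opening: 0.116
grasp_force: 59.3
```

Call:
{"fn": "servo_tool", "kwargs": {
  "commands": "0 0 0 0 0 2 0; 0 0 0 0 0 2 0; 0 0 0 0 0 1 0; 0 0 0 0 0 0 0"
}}

```text
time_s: 10.5
eef_pos: [0.58, -0.0921, 0.0846]
eef_rot: [0.002, 0.715, 0.699, 0.001]
wrist_force: [5.5, 0.2, 3.7]
opening: 0.12
grasp_force: 59.7
```

Call:
{"fn": "servo_tool", "kwargs": {
  "commands": "0 0 0 0 1 0 0; 0 0 0 0 0.7 0 0; 0 0 0 0 0 0 0; 0 0 0 0 0 0 0"
}}

```text
time_s: 11.0
eef_pos: [0.5805, -0.0919, 0.0838]
eef_rot: [0.001, 0.715, 0.699, 0.0]
wrist_force: [4.7, -1.4, 4.9]
opening: 0.118
grasp_force: 59.7
```

```bash
python3 -c "
from h import *
state();plan([.58,-.092,.083],-.02,1);print(get_obs()['torque'])"
```

```text
11.0 [ 0.5805 -0.0919  0.0838] [ 4.7453 -1.4363  4.9013] 0.1177 59.6661
now [580.5 -91.9  83.8] yaw -0.0231 tilt [ 0.001 -0.001]
0 0 -0.003 -0.1 -0.5 0.8
[-0.06937123 -1.08673111 -0.09353382]
```

Call:
{"fn": "servo_tool", "kwargs": {
  "commands": "0 0 0 0 1 0 0; 0 0 0 0 0 0 0; 0 0 0 0 0 0 0"
}}

```text
time_s: 11.38
eef_pos: [0.5808, -0.0917, 0.0833]
eef_rot: [0.0, 0.715, 0.699, -0.0]
wrist_force: [4.2, -1.0, 3.0]
opening: 0.117
grasp_force: 59.6
```

Call:
{"fn": "servo_tool", "kwargs": {
  "commands": "0 0 0 0 1 0 0; 0 0 0 0 0 0 0; 0 0 0 0 0 0 0"
}}

```text
time_s: 11.75
eef_pos: [0.5812, -0.0915, 0.083]
eef_rot: [-0.001, 0.715, 0.699, -0.0]
wrist_force: [0.6, -0.2, 2.6]
opening: 0.118
grasp_force: 59.5
```

Call:
{"fn": "servo_tool", "kwargs": {
  "commands": "0 0 0 0 0 1 0; 0 0 0 0 0 1 0; 0 0 0 0 0 1 0; 0 0 0 0 0 0 0"
}}

```text
time_s: 12.25
eef_pos: [0.5815, -0.0916, 0.0821]
eef_rot: [-0.0, 0.715, 0.699, -0.0]
wrist_force: [-4.9, 1.3, 17.3]
opening: 0.116
grasp_force: 61.9
```

Call:
{"fn": "servo_tool", "kwargs": {
  "commands": "0 0 0 0 0 1 0; 0 0 0 0 0 1 0; 0 0 0 0 0 0 0"
}}

```text
time_s: 12.62
eef_pos: [0.5814, -0.0916, 0.081]
eef_rot: [-0.001, 0.715, 0.699, -0.001]
wrist_force: [-8.5, 1.5, 24.8]
opening: 0.121
grasp_force: 62.8
```

Call:
{"fn": "servo_tool", "kwargs": {
  "commands": "0 0 0 0 -0.8 0 0; 0 0 0 0 0 0 0; 0 0 0 0 0 0 0"
}}

```text
time_s: 13.0
eef_pos: [0.5812, -0.0916, 0.081]
eef_rot: [0.0, 0.715, 0.699, -0.0]
wrist_force: [-6.7, 1.5, 22.7]
opening: 0.115
grasp_force: 62.4
```

Call:
{"fn": "servo_tool", "kwargs": {
  "commands": "0 0 0 0 -0.6 0 0; 0 0 0 0 0 0 0; 0 0 0 0 0 0 0"
}}

```text
time_s: 13.38
eef_pos: [0.581, -0.0916, 0.081]
eef_rot: [0.0, 0.715, 0.699, 0.0]
wrist_force: [-4.4, 0.8, 20.5]
opening: 0.121
grasp_force: 62.2
```

Call:
{"fn": "servo_tool", "kwargs": {
  "commands": "0 0 0 0 -0.6 0.5 0; 0 0 0 0 0 0.5 0; 0 0 0 0 0 0 0"
}}

```text
time_s: 13.75
eef_pos: [0.5805, -0.0916, 0.0799]
eef_rot: [0.001, 0.715, 0.699, 0.0]
wrist_force: [-3.4, 1.7, 19.6]
opening: 0.117
grasp_force: 62.0
```

Call:
{"fn": "servo_tool", "kwargs": {
  "commands": "0 0 0 0 0 0.6 0; 0 0 0 0 0 0.6 0; 0 0 0 0 0 0 0"
}}

```text
time_s: 14.12
eef_pos: [0.5803, -0.0916, 0.0789]
eef_rot: [0.0, 0.715, 0.699, 0.0]
wrist_force: [-5.3, 1.2, 21.5]
opening: 0.116
grasp_force: 62.4
```

Call:
{"fn": "servo_tool", "kwargs": {
  "commands": "0 0 0 0 -0.6 0.6 0; 0 0 0 0 -0.3 0.6 0; 0 0 0 0 0 0 0"
}}

```text
time_s: 14.5
eef_pos: [0.5802, -0.0917, 0.0784]
eef_rot: [0.001, 0.715, 0.699, 0.001]
wrist_force: [-4.1, 1.5, 25.5]
opening: 0.117
grasp_force: 62.9
```

Call:
{"fn": "servo_tool", "kwargs": {
  "commands": "0 0 0 0 -0.4 0.6 0; 0 0 0 0 0 0.6 0; 0 0 0 0 0 0 0"
}}

```text
time_s: 14.88
eef_pos: [0.5802, -0.0917, 0.0783]
eef_rot: [0.001, 0.715, 0.699, 0.001]
wrist_force: [-6.8, 3.5, 31.4]
opening: 0.12
grasp_force: 63.9
```

Call:
{"fn": "servo_tool", "kwargs": {
  "commands": "0 0 0 0 -0.8 -0.6 0; 0 0 0 0 -0.4 0 0; 0 0 0 0 0 0 0"
}}

```text
time_s: 15.25
eef_pos: [0.5799, -0.0917, 0.0783]
eef_rot: [0.002, 0.715, 0.699, 0.002]
wrist_force: [-1.7, 2.4, 22.6]
opening: 0.115
grasp_force: 62.6
```

```bash
python3 -c "
from h import *
s=camera('scene');state();print(get_obs()['torque'],rot()[1][:,2])
cv2.imwrite('pics/h3.png',cv2.resize(s[190:262,305:377],(600,600),interpolation=2))"
```

```text
15.3 [ 0.5799 -0.0917  0.0783] [-1.8858  2.3346 22.8678] 0.1182 62.5747
[ 0.54307914  0.2147056  -0.16736779] [ 5.43149134e-03 -8.49307006e-04 -9.99984889e-01]
```

View pics/h3.png

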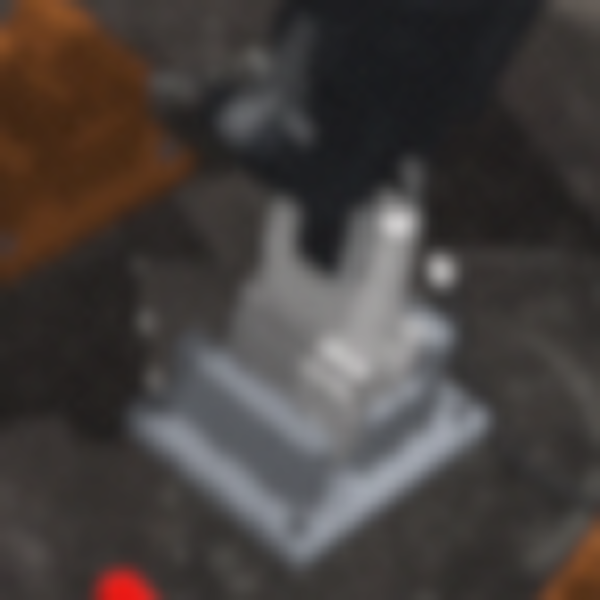

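The jam at z = 0.078 comes with a negative yaw moment, and the tongue touched the jaw at its +y end earlier. That suggests the plate's yaw is slightly too positive. I'll ease off and turn it a little.

Call:
{"fn": "servo_tool", "kwargs": {
  "commands": "0 0 0 0 0 -1 0; 0 0 0.02 0 0 -1 0; 0 0 0 0 0 0 0"
}}

```text
time_s: 15.68
eef_pos: [0.5793, -0.0917, 0.0778]
eef_rot: [0.002, 0.722, 0.692, 0.001]
wrist_force: [5.5, 0.1, 4.5]
opening: 0.116
grasp_force: 59.7
```

```bash
python3 -c "
from h import *
state();print(get_obs()['torque']);plan([.5799,-.0917,.0783],-.04,1)"
```

```text
15.68 [ 0.5793 -0.0917  0.0778] [5.5068 0.1463 4.4515] 0.116 59.7373
[ 8.69091956e-02 -1.18998576e+00 -6.42308663e-04]
now [579.3 -91.7  77.8] yaw -0.0431 tilt [ 0.005 -0.001]
0 0 -0.003 -0.0 0.6 -0.5
```

Call:
{"fn": "servo_tool", "kwargs": {
  "commands": "0 0 0.02 0 0 0 0; 0 0 0 0 0 0 0"
}}

```text
time_s: 15.92
eef_pos: [0.579, -0.0917, 0.0774]
eef_rot: [0.002, 0.729, 0.685, 0.001]
wrist_force: [5.2, 0.7, 4.2]
opening: 0.12
grasp_force: 59.7
```

```bash
python3 -c "
from h import *
state();print(get_obs()['torque']);plan([.5799,-.0917,.0783],-.06,1)"
```

```text
15.93 [ 0.579  -0.0917  0.0774] [5.1523 0.6509 4.2333] 0.1195 59.6728
[-0.04886703 -1.1068092   0.11646547]
now [579.  -91.7  77.4] yaw -0.0628 tilt [ 0.004 -0.001]
0 0 -0.003 0.0 0.9 -0.9
```

The yaw moment balances near −0.045, so I'll go back there, ease x and descend.

Call:
{"fn": "servo_tool", "kwargs": {
  "commands": "0 0 -0.016 0 0.7 0 0; 0 0 0 0 0.5 0.6 0; 0 0 0 0 0 0.6 0; 0 0 0 0 0 0 0"
}}

```text
time_s: 16.42
eef_pos: [0.5794, -0.0916, 0.0755]
eef_rot: [0.001, 0.724, 0.69, 0.001]
wrist_force: [6.4, -0.6, 3.4]
opening: 0.119
grasp_force: 59.5
```

Call:
{"fn": "servo_tool", "kwargs": {
  "commands": "0 0 0 0 0 0.6 0; 0 0 0 0 0 0.6 0; 0 0 0 0 0 0 0"
}}

```text
time_s: 16.8
eef_pos: [0.5794, -0.0917, 0.0742]
eef_rot: [0.001, 0.724, 0.69, 0.001]
wrist_force: [6.6, -1.0, 3.9]
opening: 0.12
grasp_force: 59.5
```

```bash
python3 -c "
from h import *
state();print(get_obs()['torque']);plan([.5799,-.0917,.0783],-.045,1)"
```

```text
16.8 [ 0.5794 -0.0917  0.0742] [ 6.6258 -1.0406  3.8838] 0.12 59.4538
[-0.05432129 -1.3441343   0.12070966]
now [579.4 -91.7  74.2] yaw -0.0469 tilt [ 0.002 -0.   ]
0 0 -0.002 -0.0 0.5 -4.1
```

Call:
{"fn": "servo_tool", "kwargs": {
  "commands": "0 0 0 0 0.4 0.8 0; 0 0 0 0 0.3 0.8 0; 0 0 0 0 0 0.8 0; 0 0 0 0 0 0 0"
}}

```text
time_s: 17.3
eef_pos: [0.5795, -0.0917, 0.0715]
eef_rot: [0.0, 0.724, 0.69, 0.0]
wrist_force: [6.0, -0.2, 3.1]
opening: 0.115
grasp_force: 59.5
```

Call:
{"fn": "servo_tool", "kwargs": {
  "commands": "0 0 0 0 0 0.8 0; 0 0 0 0 0 0.8 0; 0 0 0 0 0 0.8 0; 0 0 0 0 0 0 0"
}}

```text
time_s: 17.8
eef_pos: [0.5795, -0.0917, 0.0694]
eef_rot: [0.0, 0.724, 0.69, 0.0]
wrist_force: [4.3, 0.5, 5.4]
opening: 0.116
grasp_force: 60.1
```

Call:
{"fn": "servo_tool", "kwargs": {
  "commands": "0 0 0 0 0.3 0.8 0; 0 0 0 0 0 0.8 0; 0 0 0 0 0 0.8 0; 0 0 0 0 0 0 0"
}}

```text
time_s: 18.3
eef_pos: [0.5796, -0.0917, 0.0671]
eef_rot: [0.0, 0.723, 0.69, -0.0]
wrist_force: [3.3, -0.5, 6.5]
opening: 0.119
grasp_force: 60.2
```

Call:
{"fn": "servo_tool", "kwargs": {
  "commands": "0 0 0 0 0 0.8 0; 0 0 0 0 0 0.8 0; 0 0 0 0 0 0 0"
}}

```text
time_s: 18.68
eef_pos: [0.5796, -0.0917, 0.0655]
eef_rot: [0.0, 0.723, 0.69, -0.0]
wrist_force: [3.7, 0.8, 7.3]
opening: 0.118
grasp_force: 60.3
```

Call:
{"fn": "servo_tool", "kwargs": {
  "commands": "0 0 0 0 0.3 0.6 0; 0 0 0 0 0 0.6 0; 0 0 0 0 0 0.6 0; 0 0 0 0 0 0 0"
}}

```text
time_s: 19.18
eef_pos: [0.5797, -0.0917, 0.0638]
eef_rot: [-0.0, 0.723, 0.69, -0.0]
wrist_force: [1.9, 0.3, 7.1]
opening: 0.118
grasp_force: 60.5
```

Call:
{"fn": "servo_tool", "kwargs": {
  "commands": "0 0 0 0 0 0.6 0; 0 0 0 0 0 0.6 0; 0 0 0 0 0 0 0"
}}

```text
time_s: 19.55
eef_pos: [0.5797, -0.0917, 0.0626]
eef_rot: [-0.0, 0.723, 0.69, -0.0]
wrist_force: [1.1, -1.4, 8.7]
opening: 0.114
grasp_force: 60.5
```

Call:
{"fn": "servo_tool", "kwargs": {
  "commands": "0 0 0 0 0 0.5 0; 0 0 0 0 0 0.5 0; 0 0 0 0 0 0 0"
}}

```text
time_s: 19.92
eef_pos: [0.5797, -0.0917, 0.0619]
eef_rot: [-0.0, 0.723, 0.69, -0.0]
wrist_force: [0.7, 1.1, 10.6]
opening: 0.118
grasp_force: 60.9
```

Call:
{"fn": "servo_tool", "kwargs": {
  "commands": "0 0 0 0 0 0.5 0; 0 0 0 0 0 0.5 0; 0 0 0 0 0 0 0"
}}

```text
time_s: 20.3
eef_pos: [0.5798, -0.0918, 0.0619]
eef_rot: [-0.0, 0.723, 0.69, -0.0]
wrist_force: [-2.6, 0.5, 18.4]
opening: 0.119
grasp_force: 61.9
```

A hard stop at z = 0.0619, about 8 mm after the seat was first felt, with 18 N on it. The plate is home. Releasing.

Call:
{"fn": "servo_tool", "kwargs": {
  "commands": "0 0 0 0 0 0 0.3; 0 0 0 0 0 0 0.5; 0 0 0 0 0 0 0.5; 0 0 0 0 0 -15 0.5; 0 0 0 0 0 -25 0.5"
}}

```text
time_s: 20.92
eef_pos: [0.579, -0.0914, 0.1003]
eef_rot: [-0.001, 0.724, 0.69, -0.001]
wrist_force: [0.4, 0.0, -0.8]
opening: 0.5
grasp_force: 0.0
```

Call:
{"fn": "servo_tool", "kwargs": {
  "commands": "0 0 0 0 0 -40 0.5; 0 0 0 0 0 -40 0; 0 0 0 0 0 0 0; 0 0 0 0 0 0 0; 0 0 0 0 0 0 0"
}}

```text
time_s: 21.55
eef_pos: [0.5789, -0.0914, 0.1789]
eef_rot: [-0.001, 0.724, 0.69, -0.001]
wrist_force: [-0.5, -0.0, -0.8]
opening: 0.002
grasp_force: 0.0
```

```bash
python3 -c "
from h import *
s=camera('scene');state();cv2.imwrite('pics/h4.png',np.hstack([cv2.resize(s[190:262,305:377],(400,400),interpolation=2),cv2.resize(s[140:240,180:280],(400,400),interpolation=2)]))
for x,z in((.574,.0897),(.574,.0977)):print(proj('scene',[x,-.07,z]),proj('scene',[x,-.114,z]))"
```

```text
21.6 [ 0.579  -0.0914  0.1788] [ 0.2624  0.5387 -1.0181] -0.0027 0.0
[338.2 213.8] [352.1 223.6]
[338.6 211.5] [352.6 221.3]
```

View pics/h4.png

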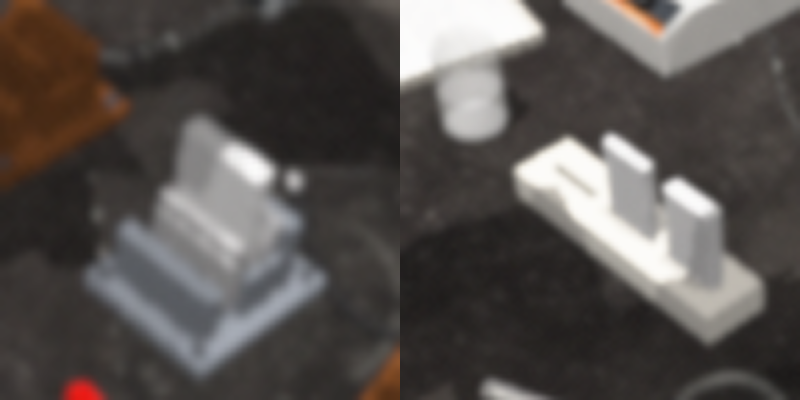

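The plate stands upright in the holder with its top edge running about (338,213) to (353,222), and the rack's other two plates are undisturbed. I'll confirm that it stayed down with a gentle press of the shut fingers on its top edge.

Call:
{"fn": "servo_tool", "kwargs": {
  "commands": "0 0 0 0 0 30 0; 0 0 0 0 0.5 30 0; 0 0 0 0 0 15 0; 0 0 0 0 0 4 0; 0 0 0 0 0 0 0"
}}

```text
time_s: 22.22
eef_pos: [0.5807, -0.0918, 0.1016]
eef_rot: [0.0, 0.724, 0.69, 0.0]
wrist_force: [0.9, 0.2, -1.0]
opening: -0.001
grasp_force: 0.0
```

Call:
{"fn": "servo_tool", "kwargs": {
  "commands": "0 0 0 0 0 2 0; 0 0 0 0 0 2 0; 0 0 0 0 0 1 0; 0 0 0 0 0 0 0"
}}

```text
time_s: 22.72
eef_pos: [0.5803, -0.0917, 0.0962]
eef_rot: [0.0, 0.724, 0.69, 0.0]
wrist_force: [0.3, 0.0, -0.2]
opening: -0.002
grasp_force: 0.0
```

Call:
{"fn": "servo_tool", "kwargs": {
  "commands": "0 0 0 0 0 1 0; 0 0 0 0 0 1 0; 0 0 0 0 0 1 0; 0 0 0 0 0 0 0"
}}

```text
time_s: 23.22
eef_pos: [0.5802, -0.0917, 0.093]
eef_rot: [-0.0, 0.724, 0.69, -0.0]
wrist_force: [0.2, -0.4, 0.3]
opening: -0.002
grasp_force: 0.0
```

Call:
{"fn": "servo_tool", "kwargs": {
  "commands": "0 0 0 0 0 0.8 0; 0 0 0 0 0 0.8 0; 0 0 0 0 0 0.8 0; 0 0 0 0 0 0 0"
}}

```text
time_s: 23.72
eef_pos: [0.5803, -0.0917, 0.0907]
eef_rot: [-0.0, 0.724, 0.69, -0.0]
wrist_force: [-1.0, 0.4, 0.1]
opening: 0.002
grasp_force: 0.0
```

Call:
{"fn": "servo_tool", "kwargs": {
  "commands": "0 0 0 0 0 0.7 0; 0 0 0 0 0 0.7 0; 0 0 0 0 0 0 0"
}}

```text
time_s: 24.1
eef_pos: [0.5805, -0.0918, 0.0901]
eef_rot: [0.0, 0.723, 0.69, 0.0]
wrist_force: [-2.2, 0.7, 5.4]
opening: -0.002
grasp_force: 2.6
```

Call:
{"fn": "servo_tool", "kwargs": {
  "commands": "0 0 0 0 0 0.6 0; 0 0 0 0 0 0.6 0; 0 0 0 0 0 0 0"
}}

```text
time_s: 24.48
eef_pos: [0.5808, -0.0918, 0.09]
eef_rot: [0.0, 0.723, 0.69, 0.0]
wrist_force: [-5.5, 1.4, 13.2]
opening: -0.0
grasp_force: 6.3
```

Call:
{"fn": "servo_tool", "kwargs": {
  "commands": "0 0 0 0 -0.8 0.4 0; 0 0 0 0 0 0.5 0; 0 0 0 0 0 0 0"
}}

```text
time_s: 24.85
eef_pos: [0.5808, -0.0919, 0.09]
eef_rot: [0.001, 0.723, 0.69, 0.001]
wrist_force: [-5.1, 2.6, 16.5]
opening: -0.001
grasp_force: 8.0
```

Call:
{"fn": "servo_tool", "kwargs": {
  "commands": "0 0 0 0 0 -10 0; 0 0 0 0 0 -40 0; 0 0 0 0 0 -40 0; 0 0 0 0 0 0 0; 0 0 0 0 0 0 0"
}}

```text
time_s: 25.48
eef_pos: [0.5792, -0.0916, 0.1768]
eef_rot: [-0.0, 0.724, 0.69, -0.0]
wrist_force: [0.0, -0.5, 0.0]
opening: 0.001
grasp_force: 0.0
```

```bash
python3 -c "
from h import *
state();s=camera('scene');cv2.imwrite('pics/h5.png',cv2.resize(s[130:340,170:390],(630,600),interpolation=2))"
```

```text
25.48 [ 0.5792 -0.0916  0.1768] [ 0.0169 -0.5329  0.01  ] 0.0008 0.0
```

View pics/h5.png

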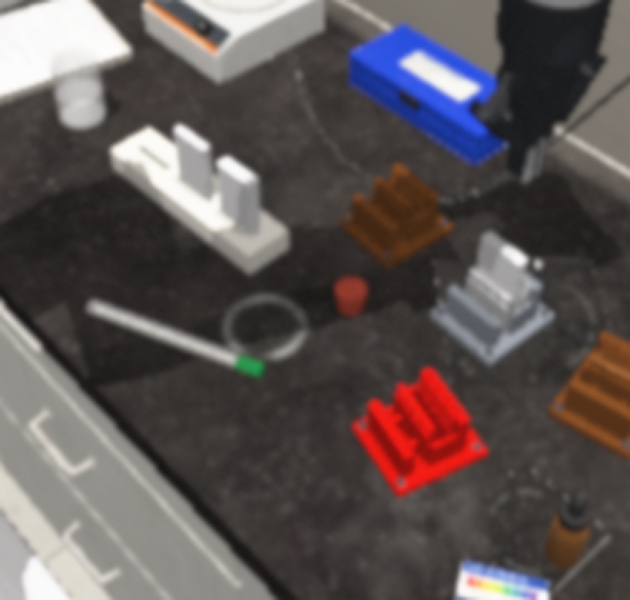

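The plate stands home and upright in the grey holder at crop (505,260). The beaker, stopper and bottle are undisturbed and the arm is clear, so I'm handing in.

```bash
python3 -c "
from bench import *
print(hand_in())"
```

```text
the job is handed in; nothing more can be done
None
```

The 11 mm plate, found in the +y slot by pinching all three, is pressed home upright in the grey holder; a press on its top edge afterwards met a hard stop at 90 mm, the bystanders look undisturbed, and the job was handed in at about 25.5 s.

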